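# Lever the heavy grinder up onto its spring props

### The job

The counter under the heavy granite grinder has to dry. Take the pry bar from the bamboo spoon rest, put its blade over the fulcrum block and under the grinder's rim, and lever the rim up until both spring props have jumped in beneath it, without straining against the hooks above; then let the grinder down gently onto the props, draw the bar out and lay it back flat on the spoon rest as it was. Lift with the bar only: keep the gripper off the grinder, do not shove the grinder along, and leave the other kitchen things alone.

Things in the scene. Friction and masses are not known exactly. Their poses are not given: they have to be found in the camera images.
- grinder: Loose grinder, 4 to 6.3 kg (hidden): granite slab 220 (x) by 200 (y) by 40 mm on four 20 mm feet, steel drum on top, 145 mm high in all. Origin: footprint centre at counter level, z up. The rim to lever up is the slab's +y edge (y = +100 mm), underside 20 mm above the counter; it takes 20 to 35 N at the blade. Front feet at x = +-75 to 105, y = 60 to 85 mm; the gap between is open.
- rim (a point): Middle of the rim's lower edge (grinder x = 0, y = +100 mm, 20 mm above the counter at rest). At grinder x = -75 and +75 mm a fixed blue post holds a spring prop that leans on the slab and jumps in once the rim clears its top, 10 to 21 mm up (hidden); its red tail button behind the post then draws in 15 mm or more. A hook over the rim stops the lift 3 to 4 mm higher: then only the force rises.
- heel (a point): Middle of the grinder's back lower edge at counter level (grinder y = -100 mm), about which it tips; it must stay put. The blue posts are fixed, 36 mm wide, up to 97 mm high, from 4 mm in front of the rim to 37 mm; their tail buttons stand 80 mm in front of the rim or less. The bar goes between the posts.
- fulcrum: Fixed hardwood block 70 (x) by 36 (y) mm with a round steel nose along its x (a bar 20 mm thick, 60 mm long). Origin: underside centre. It stands 55 to 65 mm in front of the rim (+y of the grinder), its x parallel to the rim.
- fulcrum_top (a point): Top line of the steel nose, middle, 30 mm above the counter: here the bar bears.
- bar: Loose pry bar, 300 mm long, 0.30 kg. x runs along it to the blade tip, z up, flat underside at z = 0. Steel blade 24 mm wide, 6 mm thick, x = -30 to +160 mm; dark wooden handle 24 mm wide, 16 mm thick, x = -140 to -20 mm. Centre of mass about x = +10 mm. It lies flat on the spoon rest, its handle overhanging the rest's end.
- bar_tip (a point): Middle of the blade's end (bar x = +160 mm, mid thickness).
- bar_grip (a point): Good place to hold the handle: bar x = -80 mm, 8 mm above its underside (mid thickness); free of the spoon rest by about 35 mm.
- spoon_rest: Fixed bamboo board 170 (x) by 60 (y) by 22 mm high, flat top. Origin: underside centre. The bar lies along its x axis, tip to +x, bar origin 50 mm to the -x side of the board's centre, bar underside on the top (22 mm).
- tiffin: Bystander: latched steel tiffin carrier, 120 mm across, 235 mm high; origin underside centre.
- pot: Bystander: white enamel pot, 170 mm across, 110 mm high; origin underside centre.
- ramekin: Bystander: glass ramekin, 84 mm across, 45 mm high.
- lid_knob: Bystander: loose black silicone lid knob, 42 mm across, 30 mm high.
There are look-alikes about, which are no part of the job. Leave any red look-alike of the spoon_rest alone.

How it is judged:
By the outcome, as a careful person would: the job done as asked, in the order asked, and still so for the second after the job is handed in, with the robot touching nothing.
It also fails if it takes over 69 s, if anything falls off the work surface, if the arm or the gripper's body presses on something with over 40 N, if the wrist force passes 120 N, or if a joint passes its speed limit or range.

### The arm

A 6-joint arm with a two-finger parallel gripper is mounted at the origin on the work surface. World frame = base frame: x ahead of the robot, y to its left, z up, the work surface at z = 0. Lengths are in m, angles in degrees, forces in N, time in s.
With the tool pointing down it reaches from about 0.25 to 0.725 m from the base axis. Payload 9.7 kg.
Tool frame: the origin (TCP) lies midway between the tips of the shut fingers; the grasp point (between the pads) lies 19 mm behind it; z points along the fingers, y is the line along which they close (so a half turn about z gives the same grasp; the last joint's range is limited). The gripper opens to 85 mm and grips with 20 to 120 N. Pads are 22 mm wide; open, the fingers measure 114 mm over their backs; the gripper's body (76 mm by 85 mm) begins 54 mm behind the grasp point. The pads swing forward as they close: fully open they stand 13 mm farther back than shut.
Start: joints at [65.947, 4.979, 10.078, 95.1, 0, 90], TCP at [0.224, 0.502, 0.231] pointing down, gripper open.
Joint ranges: [-179.16, 179.16], [-48.56, 103.87], [-65.8, 70.77], [-126.05, 130.52], [-82.76, 87.17], [-180, 180]. Speed limits (degrees/s): [127.2, 127.2, 147.25, 180, 180, 180].

### API

Orientations are given as [roll, pitch, yaw] about the fixed x, y, z axes, in that order (R = Rz(yaw) Ry(pitch) Rx(roll)).
In Python, from workcell import * gives the robot as it stands.
- The arm moves only by the tool servo_tool, never from a script. Its argument "moves" is a list of rows, each a list of 4 numbers: the shift along the world's x, y, z in cm, then the turn about the world's z in rad. A call has 1 to 20 rows; each row is the pose to reach, as a shift and turn from the pose commanded when the call began; what a row does not reach only later rows make up. A row lasts 1/12 s, in which the tool goes at most 41.7 mm and 7.16 degrees, less where a joint would pass 70% of its speed; a pose out of reach is approached as far as the arm can. A call with a gripper value outside its range is refused whole. "claw" is the closure, from 0 (fully open) to 1 (shut), set as the call begins (left out, the last holds). The fingers move at their own pace and stop on an object; "force" is the grip in N (left out, the last holds). Time passes only in rows, so rows that repeat a pose let the fingers close. It gives the time, the measured TCP pose, the force, the opening and the grip force at its end, in the units of the state.
- get_obs(): the state, without advancing time (a new reading comes with each control period).
- camera(name): name is "scene" or "top" or "wrist"; returns the picture (400x640x3 uint8, red, green, blue); there is no depth.
- get_calibration(name): a dict with "fx", "fy", "cx", "cy" (pixels), "rvec" (rotation vector, rad) and "tvec" (3), from world to camera coordinates, as OpenCV has them; the wrist camera has in their place "tool_from_camera" (4x4, takes a point from camera to tool coordinates, whose origin is the TCP and whose axes are the flange's). Camera axes: x right, y down, z forward; pixel columns grow to the right and rows downward; lengths in m; the calibration is good to about 2 mm. A picture is of the moment at which its call begins: read the wrist's pose just before it. get_calibration takes no time and is no camera call.
- job_done(): hands the job in; it is judged then, once.
The state is a dict: "time": time; "q": joint angles; "qd": joint speeds; "joint_efforts": joint torques, N m; "ee_pos": TCP position; "tcp_rot": TCP orientation; "wrist_force": force on the tool from outside, world axes, zero at the start; "torque": the same for the moment, N m; "opening": finger opening in m; "grasp_force": force on a finger pad.
Only numpy, scipy, OpenCV 4.12 (cv2) and the standard library are available. Lean on these libraries where they do the work, as an engineer would, in place of code of your own. Each camera call takes 0.05 s, during which the arm holds its last target. There are 200 camera calls.

## Working session

There is one attempt and no reset: what is moved stays moved. The work goes in short steps, Python scripts to look and compute and a tool call to move; the robot and the scene stay as the last step left them, time stands still between calls to the robot, and variables do not carry over. Pictures are saved under pics/ and viewed, at most 10 in all, crops included, and the job is handed in when it is done.

Besides the shell and the picture viewer there is one more tool, called after ">>>" as a command line: name --pt "numbers of a row" for each row, then --argument value for the rest. servo_tool: Moves the arm, as the interface text tells. Its arguments: {"type":"object","properties":{"moves":{"type":"array","items":{"type":"array","items":{"type":"number"}}},"claw":{"type":"number"},"force":{"type":"number"}},"required":["moves"]}

```bash
mkdir -p pics; ls; cat > h.py <<'E'
from workcell import *
import numpy as np, cv2
def save(n,im): cv2.imwrite(f'pics/{n}.png',cv2.cvtColor(im,cv2.COLOR_RGB2BGR))
E
python3 - <<'E'
from h import *
a=camera('scene');b=camera('top');o=get_obs();w=camera('wrist')
for n,i in zip(('s','t','w'),(a,b,w)): save(n+'0',i); np.save(f'pics/{n}0.npy',i)
print(o)
for n in('scene','top','wrist'): print(get_calibration(n))
E
```

```text
pics
{'time': 0.1, 'q': array([ 6.59472415e+01,  5.00633013e+00,  1.00378276e+01,  9.51011466e+01,
       -1.53322922e-03,  8.99991115e+01]), 'qd': array([ 0.00395848,  0.0314195 ,  0.1321922 ,  0.06089531, -0.08677632,
       -0.0557778 ]), 'joint_efforts': array([-7.74027612e-04, -5.21562159e+01,  4.65654480e+01,  1.59992371e-02,
       -9.36408173e-05, -1.09318123e-06]), 'ee_pos': array([0.22408228, 0.50203366, 0.23065907]), 'tcp_rot': array([-1.79930351e+02,  1.53214807e-03,  1.55948132e+02]), 'wrist_force': array([-0.69697617, -0.58100458, -0.44458253]), 'torque': array([-3.53255216e-05, -1.10429690e-02, -3.78066469e-02]), 'grasp_force': 0.0, 'opening': 0.08533743481813348}
{'fx': 404.6469315588943, 'fy': 404.6469315588943, 'cx': 314.4176999746431, 'cy': 203.06407244219875, 'rvec': array([ 2.29242284,  1.33686893, -0.38874297]), 'tvec': array([-0.26717661, -0.38326585,  1.47550327])}
{'fx': 386.3103361741523, 'fy': 386.3103361741523, 'cx': 319.8246080677122, 'cy': 197.45960558523657, 'rvec': array([ 2.15337688, -2.19422065,  0.14648675]), 'tvec': array([-0.00813453,  0.54550467,  1.09128619])}
{'fx': 340.1895393761812, 'fy': 340.1895393761812, 'cx': 317.9960269091157, 'cy': 197.6537978203842, 'tool_from_camera': array([[-2.14860065e-04, -9.63548686e-01, -2.67532958e-01,
         6.74041360e-02],
       [ 9.99999745e-01, -3.89265423e-04,  5.98865192e-04,
        -7.35667221e-04],
       [-6.81177099e-04, -2.67532762e-01,  9.63548524e-01,
        -1.42558078e-01],
       [ 0.00000000e+00,  0.00000000e+00,  0.00000000e+00,
         1.00000000e+00]])}
```

View pics/s0.png

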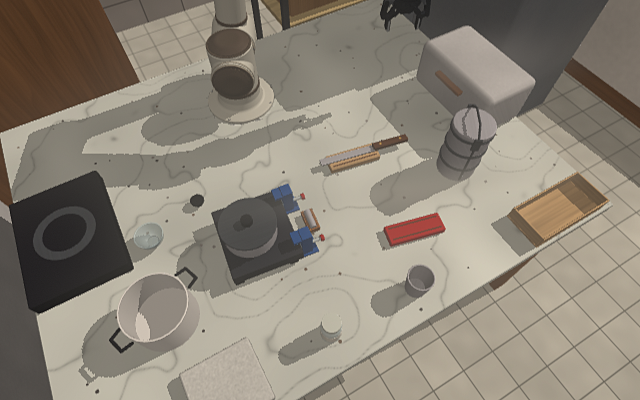

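View pics/t0.png

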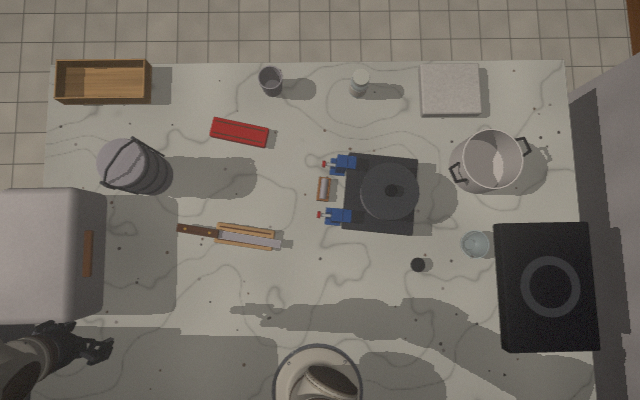

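Scene view: the bar lies on the bamboo rest at (360,155), and the grinder is at (252,228) with blue posts at (283,192) and (302,238). Top view: the bar runs from butt (178,229) to tip (283,243), rest at (246,236), fulcrum (322,189), rim facing left at x≈347, tail buttons at (325,163) and (320,214).

Things that could be mistaken, by top pixel:
- **For the spoon rest:** the red board (240,132), the wooden tray (103,82) and the pale bamboo board (246,236). I choose (246,236), because it is bamboo and carries the bar.
- **For the fulcrum:** only the block at (322,189), between the posts.

```bash
cat >> h.py <<'E'
from scipy.spatial.transform import Rotation as Ro
def cam(n,o=None):
    c=get_calibration(n);K=np.array([[c['fx'],0,c['cx']],[0,c['fy'],c['cy']],[0,0,1]])
    if n=='wrist':
        T=np.eye(4);T[:3,:3]=Ro.from_euler('xyz',o['tcp_rot'],degrees=True).as_matrix();T[:3,3]=o['ee_pos']
        W=T@c['tool_from_camera'];R=W[:3,:3].T;return K,R,-R@W[:3,3]
    R=cv2.Rodrigues(c['rvec'])[0];return K,R,c['tvec']
def ray(C,p):
    K,R,t=C;d=R.T@np.linalg.inv(K)@np.array([*p,1.]);return -R.T@t,d
def onz(C,p,z):
    o,d=ray(C,p);return o+d*(z-o[2])/d[2]
def tri(*cp):
    A=np.zeros((3,3));b=np.zeros(3)
    for C,p in cp:
        o,d=ray(C,p);d=d/np.linalg.norm(d);P=np.eye(3)-np.outer(d,d);A+=P;b+=P@o
    X=np.linalg.solve(A,b);return X,[np.linalg.norm(np.cross(X-ray(C,p)[0],ray(C,p)[1]/np.linalg.norm(ray(C,p)[1])))for C,p in cp]
def proj(C,X):
    K,R,t=C;v=K@(R@np.array(X)+t);return v[:2]/v[2]
E
python3 - <<'E'
from h import *
C=cam('top')
for n,p,z in [('butt',(178,229),.03),('tip',(283,243),.025),('rest',(246,236),.022),('fulc',(322,189),.03),('post1',(345,163),.09),('post2',(340,215),.09),('grinder slab corners',(347,153),.06),('',(418,159),.06),('',(342,229),.06),('',(412,235),.06),('tiffin',(135,165),.0),('pot',(492,160),.05)]: print(n,onz(C,p,z).round(3))
t=np.load('pics/t0.npy')[205:270,165:300]
save('crop0',cv2.resize(t,None,fx=5,fy=5,interpolation=2))
E
```

```text
butt [0.462 0.389 0.03 ]
tip [0.416 0.09  0.025]
rest [0.438 0.197 0.022]
fulc [ 0.57  -0.025  0.03 ]
post1 [ 0.634 -0.089  0.09 ]
post2 [ 0.489 -0.071  0.09 ]
grinder slab corners [ 0.669 -0.098  0.06 ]
 [ 0.648 -0.302  0.06 ]
 [ 0.452 -0.078  0.06 ]
 [ 0.431 -0.275  0.06 ]
tiffin [0.656 0.53  0.   ]
pot [ 0.644 -0.522  0.05 ]
```

View pics/crop0.png

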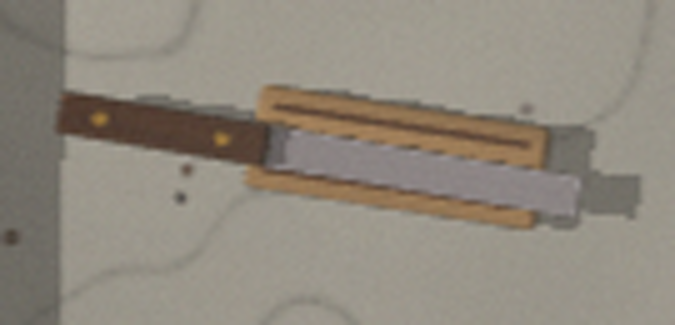

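The crop confirms it: brown handle at the left with two brass rivets, steel blade over the bamboo board, tip at top pixel ≈(281,244).

>>> servo_tool --pt "22.5 -14 0 -1.3" --pt "22.5 -14 0 -1.3" --pt "22.5 -14 0 -1.3" --pt "22.5 -14 0 -1.3" --pt "22.5 -14 0 -1.3" --pt "22.5 -14 0 -1.3" --pt "22.5 -14 0 -1.3" --pt "22.5 -14 0 -1.3" --pt "22.5 -14 0 -1.3" --pt "22.5 -14 0 -1.3" --pt "22.5 -14 0 -1.3" --pt "22.5 -14 0 -1.3" --pt "22.5 -14 0 -1.3" --pt "22.5 -14 0 -1.3"

```text
time: 1.32
ee_pos: [0.4491, 0.3622, 0.2311]
tcp_rot: [-180.0, 0.0, 81.6]
wrist_force: [-0.1, -0.4, 1.0]
opening: 0.0855
grasp_force: 0.0
```

```bash
cat >> h.py <<'E'
import pickle
def snap(n):
    o=get_obs();w=camera('wrist');pickle.dump((o,w,cam('wrist',o)),open(f'pics/{n}.pkl','wb'));save(n,w);print(n,o['time'],o['ee_pos'].round(4),o['tcp_rot'].round(2))
def load(n): return pickle.load(open(f'pics/{n}.pkl','rb'))
E
python3 -c "
from h import *
snap('wA')"
```

```text
wA 1.3167 [0.4491 0.3622 0.2311] [-1.7999e+02  1.0000e-02  8.1590e+01]
```

>>> servo_tool --pt "0 -11 0 0" --pt "0 -11 0 0" --pt "0 -11 0 0" --pt "0 -11 0 0" --pt "0 -11 0 0"

```text
time: 1.78
ee_pos: [0.4493, 0.2512, 0.2318]
tcp_rot: [180.0, -0.0, 81.4]
wrist_force: [-0.1, -0.4, -0.2]
opening: 0.0855
grasp_force: 0.0
```

```bash
python3 -c "
from h import *
snap('wB')"
```

```text
wB 1.7833 [0.4493 0.2512 0.2318] [ 1.7995e+02 -4.0000e-02  8.1400e+01]
```

>>> servo_tool --pt "12 -14 0 0" --pt "12 -14 0 0" --pt "12 -14 0 0" --pt "12 -14 0 0" --pt "12 -14 0 0" --pt "12 -14 0 0" --pt "12 -14 0 0"

```text
time: 2.42
ee_pos: [0.5697, 0.1125, 0.2304]
tcp_rot: [-179.9, 0.0, 81.4]
wrist_force: [-0.1, 0.4, 0.0]
opening: 0.0856
grasp_force: 0.0
```

```bash
python3 -c "
from h import *
snap('wC')"
```

```text
wC 2.4167 [0.5697 0.1125 0.2304] [-1.7992e+02  1.0000e-02  8.1450e+01]
```

>>> servo_tool --pt "0 -8 2 0" --pt "0 -8 2 0" --pt "0 -8 2 0" --pt "0 -8 2 0" --pt "0 -8 2 0"

```text
time: 2.88
ee_pos: [0.5689, 0.0335, 0.2514]
tcp_rot: [180.0, -0.0, 81.5]
wrist_force: [0.1, 0.3, -0.2]
opening: 0.0852
grasp_force: 0.0
```

```bash
python3 -c "
from h import *
snap('wD')
a=[load('w'+k)[1] for k in 'ABCD']
save('mAB',cv2.resize(np.hstack(a[:2]),(800,250),interpolation=cv2.INTER_AREA))
save('mCD',np.vstack([a[2][:300],a[3][:300]]))"
```

```text
wD 2.8833 [0.5689 0.0335 0.2514] [ 1.7999e+02 -3.0000e-02  8.1530e+01]
```

View pics/mAB.png

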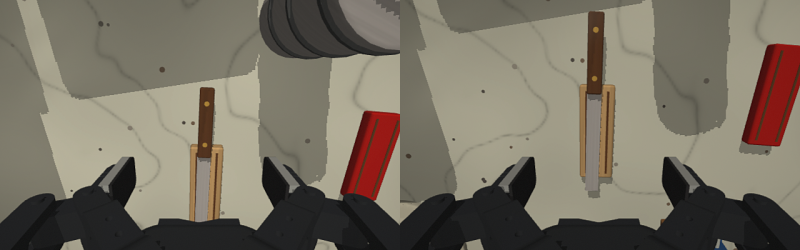

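View pics/mCD.png

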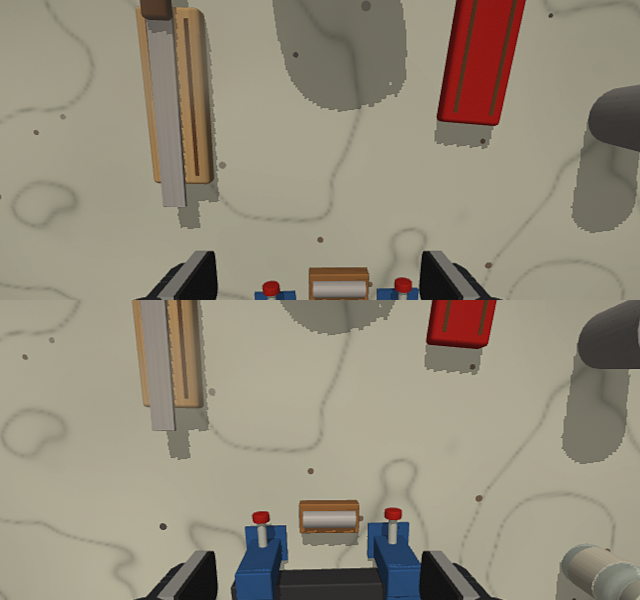

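The wrist views show the bar handle with brass rivets at A≈(331,165),(328,232) and B≈(315,48),(310,125). The tip is at C≈(175,207) and D≈(163,130). The fulcrum nose is at D≈(329,219), the red buttons at D≈(261,217),(393,213), and the slab's rim edge at D row ≈270. Next I'll measure from masks.

```bash
python3 - <<'E'
from h import *
D={k:load('w'+k) for k in 'ABCD'}
def blobs(k,f,roi,mn=8):
    im=D[k][1];h=cv2.cvtColor(im,cv2.COLOR_RGB2HSV).astype(int);m=f(*np.moveaxis(h,2,0)).astype(np.uint8)
    z=np.zeros_like(m);x0,y0,x1,y1=roi;z[y0:y1,x0:x1]=m[y0:y1,x0:x1]
    n,l,s,c=cv2.connectedComponentsWithStats(z);return [(c[i].round(1),s[i].tolist(),l==i) for i in range(1,n) if s[i][4]>=mn]
for k,ps in dict(A=[(331,165),(328,232)],B=[(315,48),(310,125)]).items():
    for p in ps:
        print(k,p,[b[:2] for b in blobs(k,lambda h,s,v:(v>110)&(s>110)&(h>10)&(h<35),(p[0]-7,p[1]-7,p[0]+8,p[1]+8),3)])
def rect(b):
    return cv2.boxPoints(cv2.minAreaRect(np.argwhere(b[2])[:,::-1].astype(np.float32))).round(1).tolist()
for k,roi in dict(A=(290,120,360,260),B=(290,10,330,155)).items():
    for b in blobs(k,lambda h,s,v:(v<115)&(s>90)&((h<15)),roi,100): print('handle',k,b[:2],rect(b))
for k,roi in dict(B=(290,150,330,320),C=(140,20,190,215),D=(130,0,180,135)).items():
    for b in blobs(k,lambda h,s,v:(s<40)&(v>120)&(h>110),roi,100): print('blade',k,b[:2],rect(b))
for k,roi in dict(B=(270,120,350,300),C=(130,0,220,190),D=(125,0,215,115)).items():
    for b in blobs(k,lambda h,s,v:(s>80)&(v>120)&(h>8)&(h<25),roi,300): print('board',k,b[:2],rect(b))
for k,roi in dict(C=(290,255,385,300),D=(290,190,370,245)).items():
    for b in blobs(k,lambda h,s,v:(s<45)&(v>150)&(h>60)|(s<25)&(v>175),roi,60): print('nose',k,b[:2],rect(b))
    for b in blobs(k,lambda h,s,v:(s>90)&(h<22),roi,60): print('wood',k,b[:2],rect(b))
for k in 'CD':
    for b in blobs(k,lambda h,s,v:(s>150)&(v>100)&((h<6)|(h>174)),(230,190,430,310),20): print('red',k,b[:2])
    for b in blobs(k,lambda h,s,v:(s>110)&(h>100)&(h<125),(200,190,450,400),50): print('blue',k,b[:2])
# pixel samples
print(cv2.cvtColor(D['B'][1],cv2.COLOR_RGB2HSV)[200,290:345:3].tolist())
print(cv2.cvtColor(D['D'][1],cv2.COLOR_RGB2HSV)[200:245:3,329].tolist())
print(cv2.cvtColor(D['D'][1],cv2.COLOR_RGB2HSV)[255:300:3,329].tolist())
E
```

```text
A (331, 165) [(array([330.5, 165.9]), [327, 162, 8, 9, 56])]
A (328, 232) [(array([327.5, 231.6]), [324, 228, 8, 8, 51])]
B (315, 48) [(array([313.,  47.]), [309, 43, 9, 9, 69])]
B (310, 125) [(array([310.8, 125.4]), [307, 121, 9, 9, 58])]
handle A (array([328.7, 195.9]), [313, 140, 30, 120, 2399]) [[312.1000061035156, 258.8999938964844], [320.1000061035156, 138.8000030517578], [344.20001220703125, 140.39999389648438], [336.20001220703125, 260.5]]
handle B (array([311.9,  83.7]), [297, 18, 30, 137, 3062]) [[296.70001220703125, 154.0], [301.20001220703125, 17.700000762939453], [326.3999938964844, 18.5], [321.8999938964844, 154.8000030517578]]
board B (array([291.7, 203.4]), [287, 134, 12, 148, 1218]) [[287.0, 134.0], [298.0, 134.0], [298.0, 281.0], [287.0, 281.0]]
board B (array([330.2, 208.6]), [318, 135, 26, 148, 2429]) [[316.70001220703125, 281.8999938964844], [323.1000061035156, 134.3000030517578], [343.3999938964844, 135.1999969482422], [337.0, 282.79998779296875]]
board C (array([147.9,  91.7]), [136, 6, 25, 176, 1282]) [[134.6999969482422, 6.5], [142.89999389648438, 5.599999904
[... 1431 characters left out ...]
15, 139, 117], [14, 24, 140], [15, 26, 136], [16, 28, 136], [15, 26, 136], [16, 28, 137], [18, 28, 136], [16, 28, 137], [17, 37, 111], [18, 126, 156], [17, 124, 162], [16, 128, 133], [11, 169, 68], [17, 125, 145], [17, 126, 146], [17, 121, 103], [23, 40, 148]]
[[14, 106, 111], [14, 161, 111], [14, 160, 132], [14, 163, 130], [18, 22, 152], [16, 29, 167], [16, 25, 176], [17, 27, 152], [18, 27, 124], [17, 46, 78], [14, 154, 93], [30, 28, 117], [25, 36, 119], [26, 36, 120], [25, 36, 119]]
[[24, 40, 172], [24, 39, 172], [24, 40, 173], [25, 39, 172], [24, 38, 180], [150, 8, 33], [170, 19, 41], [0, 12, 42], [0, 6, 43], [15, 12, 42], [10, 13, 59], [10, 16, 48], [0, 11, 47], [0, 5, 47], [30, 11, 46]]
```

```bash
python3 - <<'E'
from h import *
D={k:load('w'+k) for k in 'ABCD'};C={k:D[k][2] for k in D}
H={k:cv2.cvtColor(D[k][1],cv2.COLOR_RGB2HSV).astype(int) for k in D}
r1,e1=tri((C['A'],(330.5,165.4)),(C['B'],(313,47)));r2,e2=tri((C['A'],(327.5,231.6)),(C['B'],(310.8,125.2)))
print('rivets',r1.round(4),e1,r2.round(4),e2)
tips=[]
for k,(x0,y0,x1,y1) in dict(B=(285,160,330,320),C=(145,25,192,215),D=(130,0,182,140)).items():
    h,s,v=np.moveaxis(H[k],2,0);m=((s<36)&(h<21)&(v>112)&(v<160)).astype(np.uint8);z=np.zeros_like(m);z[y0:y1,x0:x1]=m[y0:y1,x0:x1]
    n,l,st,c=cv2.connectedComponentsWithStats(z);i=1+np.argmax(st[1:,4])
    b=cv2.boxPoints(cv2.minAreaRect(np.argwhere(l==i)[:,::-1].astype(np.float32)));b=b[np.argsort(b[:,1])]
    t=b[2:].mean(0);tips.append((C[k],t));print(k,st[i],b.round(1).tolist(),'on z=.028',onz(C[k],t,.028).round(4))
T,e=tri(*tips[1:]);print('tip',T.round(4),e)
T=[onz(*x,.028) for x in tips]
for k in 'CD':
    h,s,v=np.moveaxis(H[k],2,0)
    y0=285 if k=='C' else 215
    print(k,[ (x,int(s[y0+3,x]),int(v[y0+3,x])) for x in [*range(296,320,2),*range(350,376,2)]])
print('col D',H['D'][205:240,329].tolist());print('col C',H['C'][262:330,338].tolist())
print('rimD',[(c,H['D'][262:278,c,2].tolist()) for c in (300,330,355)])
a=cam('top');s=cam('scene');
for z in (.03,): print('nose D/C mid', onz(C['D'],(329,218),z))
E
```

```text
rivets [0.4626 0.3675 0.0372] [np.float64(1.0740891983756385e-05), np.float64(1.0740891983718542e-05)] [0.4498 0.2985 0.0387] [np.float64(3.793990177401261e-05), np.float64(3.7939901773966654e-05)]
B [ 296  160   26  145 3073] [[298.79998779296875, 159.39999389648438], [321.29998779296875, 160.1999969482422], [294.1000061035156, 303.8999938964844], [316.6000061035156, 304.6000061035156]] on z=.028 [0.4117 0.0984 0.028 ]
C [ 147   25   38  182 3842] [[170.89999389648438, 22.899999618530273], [146.39999389648438, 25.100000381469727], [186.8000030517578, 205.8000030517578], [162.3000030517578, 207.89999389648438]] on z=.028 [0.4134 0.0968 0.028 ]
D [ 141    0   33  131 2910] [[163.6999969482422, -1.899999976158142], [140.3000030517578, 0.10000000149011612], [174.6999969482422, 129.89999389648438], [151.3000030517578, 131.8000030517578]] on z=.028 [0.4126 0.0964 0.028 ]
tip [0.4119 0.0963 0.0257] [np.float64(0.00033858996083796543), np.float64(0.0003385899608379116)]
C [(296, 37, 158), (298, 39, 158), (300, 39, 158), (302, 37, 158), (304, 39, 158), (306, 37, 159), (308, 40, 139), (310, 1
[... 1860 characters left out ...]
[25, 38, 113], [24, 37, 111], [24, 37, 111], [26, 37, 111], [26, 35, 110], [24, 37, 110], [26, 34, 105], [26, 39, 99], [27, 36, 156], [26, 38, 160], [26, 38, 160], [25, 38, 159], [25, 38, 159], [26, 37, 158], [26, 37, 159], [25, 38, 160], [25, 38, 159], [25, 38, 160], [25, 38, 160], [24, 38, 160], [25, 38, 160], [25, 38, 160], [25, 38, 160], [24, 38, 161], [25, 38, 159], [25, 38, 159], [25, 38, 160]]
rimD [(300, [174, 175, 174, 173, 176, 178, 186, 125, 49, 35, 40, 42, 41, 42, 44, 44]), (330, [172, 173, 171, 173, 173, 181, 156, 63, 35, 39, 42, 42, 42, 44, 42, 41]), (355, [170, 171, 170, 171, 173, 187, 80, 33, 40, 40, 42, 42, 42, 41, 41, 42])]
nose D/C mid [ 0.57289752 -0.02530267  0.03      ]
```

```bash
python3 - <<'E'
from h import *
D={k:load('w'+k) for k in 'CD'};C={k:D[k][2] for k in D}
X,e=tri((C['D'],(329.3,219)),(C['C'],(339,289)));print('nose tri',X.round(4),e)
for k,l in dict(D=[(303.5,220.7),(355.5,217.3),(329.3,219)],C=[(313,290.5),(365.5,287.5),(339,289)]).items(): print(k,[onz(C[k],p,.022).round(4) for p in l])
p=[onz(C['D'],q,.02) for q in [(300.5,269.6),(330.5,268.6),(355.5,267.7)]];print('rim',np.round(p,4));d=p[2]-p[0];print('rim yaw',np.degrees(np.arctan2(d[1],d[0])))
R={k:tri((C['D'],a),(C['C'],b)) for k,a,b in [('r+',(392.8,213.4),(402.9,284.8)),('r-',(260.1,217.2),(270.3,288))]}
for k in R: print(k,R[k][0].round(4),R[k][1])
# red buttons in top & scene
for n in 'ts':
    h,s,v=np.moveaxis(cv2.cvtColor(np.load(f'pics/{n}0.npy'),cv2.COLOR_RGB2HSV).astype(int),2,0);m=((s>120)&(v>60)&((h<6)|(h>174))).astype(np.uint8)
    nn,l,st,c=cv2.connectedComponentsWithStats(m);print(n,[(c[i].round(1).tolist(),int(st[i,4])) for i in range(1,nn) if st[i,4]>5])
E
```

```text
nose tri [ 0.5729 -0.0291  0.0225] [np.float64(8.88432723223537e-05), np.float64(8.884327232255097e-05)]
D [array([ 0.5431, -0.027 ,  0.022 ]), array([ 0.6031, -0.0317,  0.022 ]), array([ 0.5729, -0.0293,  0.022 ])]
C [array([ 0.5427, -0.0269,  0.022 ]), array([ 0.6033, -0.032 ,  0.022 ]), array([ 0.5728, -0.0294,  0.022 ])]
rim [[ 0.5294 -0.089   0.02  ]
 [ 0.5655 -0.093   0.02  ]
 [ 0.5956 -0.0963  0.02  ]]
rim yaw -6.311112908968922
r+ [ 0.645  -0.0311  0.0284] [np.float64(7.045617111519655e-05), np.float64(7.045617111515298e-05)]
r- [ 0.4954 -0.0141  0.0262] [np.float64(6.950841341679824e-05), np.float64(6.950841341668992e-05)]
t [([238.7, 131.7], 993), ([323.5, 163.5], 12), ([318.4, 214.5], 13)]
s [([302.4, 195.4], 11), ([414.4, 228.4], 975), ([322.0, 237.0], 17)]
```

Measured:
- **Bar:** yaw −100.5°, handle top at z 0.038, grip point at (0.456, 0.333, 0.030).
- **Nose:** (0.573, −0.029).
- **Rim:** 64 mm beyond the nose. The grinder yaw is ≈ −6.3°, so the bar has to point at yaw −96.3°.

Going to grasp.

>>> servo_tool --pt "-11.3 30 0 -0.035" --pt "-11.3 30 0 -0.035" --pt "-11.3 30 0 -0.035" --pt "-11.3 30 0 -0.035" --pt "-11.3 30 0 -0.035" --pt "-11.3 30 0 -0.035" --pt "-11.3 30 0 -0.035" --pt "-11.3 30 0 -0.035" --pt "-11.3 30 0 -0.035" --pt "-11.3 30 -5 -0.035" --pt "-11.3 30 -9 -0.035" --pt "-11.3 30 -13 -0.035" --pt "-11.3 30 -16 -0.035" --pt "-11.3 30 -18 -0.035" --pt "-11.3 30 -18 -0.035" --pt "-11.3 30 -18 -0.035" --claw 0

```text
time: 4.27
ee_pos: [0.455, 0.3325, 0.0708]
tcp_rot: [-179.9, 0.1, 79.5]
wrist_force: [0.2, -0.2, 1.1]
opening: 0.0857
grasp_force: 0.0
```

>>> servo_tool --pt "0.1 0 -2 0" --pt "0.1 0 -3.5 0" --pt "0.1 0 -5 0" --pt "0.1 0 -5.8 0" --pt "0.1 0 -5.8 0" --pt "0.1 0 -5.8 0"

```text
time: 4.77
ee_pos: [0.4576, 0.3328, 0.0148]
tcp_rot: [179.9, -0.1, 79.5]
wrist_force: [-0.1, -0.0, 0.6]
opening: 0.0855
grasp_force: 0.0
```

>>> servo_tool --pt "0 0 0 0" --pt "0 0 0 0" --pt "0 0 0 0" --pt "0 0 0 0" --pt "0 0 0 0" --pt "0 0 0 0" --pt "0 0 0 0" --pt "0 0 0 0" --pt "0 0 0 0" --pt "0 0 0 0" --claw 1 --force 40

```text
time: 5.6
ee_pos: [0.4573, 0.3323, 0.0136]
tcp_rot: [180.0, -0.0, 79.5]
wrist_force: [-1.2, -0.0, 4.7]
opening: 0.0231
grasp_force: 44.3
```

>>> servo_tool --pt "0 0 2 0" --pt "0 0 4 0" --pt "0 0 7 0" --pt "0 0 10 0" --pt "0 0 12 0" --pt "0 0 12 0" --pt "0 0 12 0"

```text
time: 6.18
ee_pos: [0.4575, 0.3325, 0.1333]
tcp_rot: [180.0, -0.0, 79.5]
wrist_force: [0.8, -0.4, -3.3]
opening: 0.0234
grasp_force: 43.3
```

```bash
python3 - <<'E'
from h import *
snap('wE');a=camera('scene');b=camera('top');np.save('pics/sE.npy',a);np.save('pics/tE.npy',b)
w=load('wE')[1]
m=np.zeros((600,800,3),np.uint8);m[:400,:640]=0
m[:300,:480]=cv2.resize(w,(480,300));m[300:600,:400]=cv2.resize(a[90:240,270:470],(400,300));m[300:600,400:]=cv2.resize(b[180:330,150:350],(400,300))
save('mE',m);o=get_obs();print(o['wrist_force'],o['torque'])
E
```

```text
wE 6.1833 [0.4575 0.3325 0.1333] [ 1.7996e+02 -5.0000e-02  7.9450e+01]
[-0.11713604 -0.84609632 -1.80895277] [ 0.30338682 -0.07446751 -0.00483437]
```

View pics/mE.png

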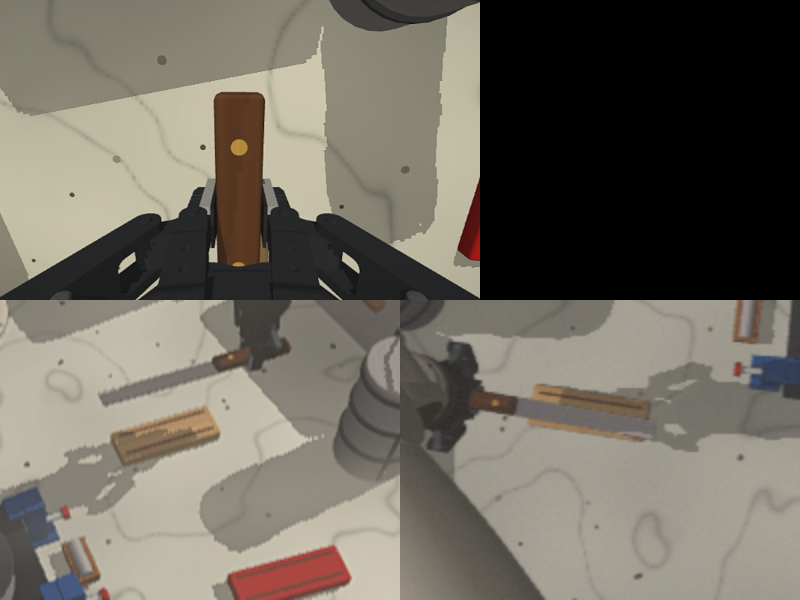

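Bar held about level by the handle. The spoon rest is empty, and the tip is at scene≈(320,139), top≈(276,246). I'll move over clear counter, loosen the grip so that the tip droops onto the counter, and let the grip height set a 16° tip-down angle.

>>> servo_tool --pt "3 0 -1 0.02" --pt "6 0 -2 0.04" --pt "9 0 -3 0.073" --pt "9 0 -5 0.073" --pt "9 0 -6.5 0.073" --pt "9 0 -7.5 0.073" --pt "9 0 -7.5 0.073" --pt "9 0 -7.5 0.073"

```text
time: 7.0
ee_pos: [0.5464, 0.3319, 0.0574]
tcp_rot: [-179.9, 0.1, 83.7]
wrist_force: [-0.1, 0.0, -2.3]
opening: 0.0234
grasp_force: 43.4
```

>>> servo_tool --pt "0 0 0 0" --pt "0 0 0 0" --pt "0 0 0 0" --pt "0 0 0 0" --pt "0 0 0 0" --pt "0 0 0 0" --pt "0 0 0 0" --pt "0 0 0 0" --force 20

```text
time: 7.67
ee_pos: [0.5472, 0.3322, 0.0583]
tcp_rot: [-180.0, -0.0, 83.6]
wrist_force: [0.4, -0.3, -3.5]
opening: 0.0233
grasp_force: 43.4
```

```bash
python3 - <<'E'
from h import *
snap('wF');a=camera('scene');b=camera('top');np.save('pics/sF.npy',a);np.save('pics/tF.npy',b)
o=get_obs();print(o['wrist_force'],o['torque'])
f=load('wF')[1];e=load('wE')[1]
for w in (e,f):
    h,s,v=np.moveaxis(cv2.cvtColor(w,cv2.COLOR_RGB2HSV).astype(int),2,0)
    m=((s>150)&(v>130)&(h>14)&(h<26)).astype(np.uint8);n,l,st,c=cv2.connectedComponentsWithStats(m);print([(c[i].round(1),st[i].tolist()) for i in range(1,n) if st[i,4]>80])
    print([int(x) for x in np.where((s[:,318]>100)&(h[:,318]<15))[0][[0,-1]]])
E
```

```text
wF 7.6667 [0.5472 0.3322 0.0583] [-180.     -0.     83.64]
[ 0.07795534  0.44970571 -3.52152152] [ 0.29223139 -0.00811364  0.00289043]
[(array([318.3, 196.1]), [307, 186, 23, 21, 385])]
[123, 348]
[(array([317.6, 196.1]), [307, 186, 22, 22, 362])]
[123, 348]
```

>>> servo_tool --pt "0 0 0 0" --pt "0 0 0 0" --pt "0 0 0 0" --pt "0 0 0 0" --pt "0 0 0 0" --pt "0 0 0 0" --pt "0 0 0 0" --pt "0 0 0 0" --force 20 --claw 1

```text
time: 8.48
ee_pos: [0.5472, 0.3322, 0.0583]
tcp_rot: [180.0, -0.0, 83.6]
wrist_force: [-0.7, -0.2, -2.1]
opening: 0.0232
grasp_force: 43.4
```

```bash
cat >> h.py <<'E'
def hsv(w): return np.moveaxis(cv2.cvtColor(w,cv2.COLOR_RGB2HSV).astype(int),2,0)
def rivet(w):
    h,s,v=hsv(w);m=((s>150)&(v>130)&(h>14)&(h<26)).astype(np.uint8);n,l,st,c=cv2.connectedComponentsWithStats(m)
    print('rivet',[(c[i].round(1),st[i].tolist()) for i in range(1,n) if st[i,4]>80],'butt row',np.where((s[:,318]>100)&(h[:,318]<15))[0][0])
E
python3 - <<'E'
from h import *
snap('wG');rivet(load('wG')[1]);o=get_obs();print(o['wrist_force'],o['torque'],o['grasp_force'])
E
```

```text
wG 8.4833 [0.5472 0.3322 0.0583] [180.    -0.    83.64]
rivet [(array([317.5, 196.1]), [307, 186, 22, 21, 360])] butt row 123
[ 0.17619463  0.74351352 -2.63762565] [ 0.30969897 -0.01760984  0.05091527] 43.366477489471436
```

The grip does not relax on command. Instead I'll pivot the bar in the pads by pressing the handle's rear part onto the end of the spoon rest; first I'll locate that end.

```bash
python3 - <<'E'
from h import *
for k,l in dict(D=[(147,105.5),(198,105)],C=[(158,182),(208,182)]).items():
    C=load('w'+k)[2];print(k,[onz(C,p,.022).round(4) for p in l])
C=cam('top');S=cam('scene');print(tri((S,(320,139)),(C,(276,246))))
E
```

```text
D [array([0.4002, 0.1243, 0.022 ]), array([0.4536, 0.1169, 0.022 ])]
C [array([0.4003, 0.1247, 0.022 ]), array([0.4526, 0.1168, 0.022 ])]
(array([0.4085809 , 0.09943742, 0.13245806]), [np.float64(0.0009813032408146304), np.float64(0.0009813032408146746)])
```

>>> servo_tool --pt "0 0 3 0" --pt "-3 0 5 -0.03" --pt "-7 0 5 -0.073" --pt "-11 0 5 -0.073" --pt "-13.3 -3 5 -0.073" --pt "-13.3 -7 5 -0.073" --pt "-13.3 -11 5 -0.073" --pt "-13.3 -15 5 -0.073" --pt "-13.3 -19 5 -0.073" --pt "-13.3 -23.8 4 -0.073" --pt "-13.3 -23.8 1 -0.073" --pt "-13.3 -23.8 -2 -0.073" --pt "-13.3 -23.8 -3 -0.073" --pt "-13.3 -23.8 -3 -0.073" --pt "-13.3 -23.8 -3 -0.073"

```text
time: 9.78
ee_pos: [0.4142, 0.0946, 0.029]
tcp_rot: [-180.0, 0.0, 79.5]
wrist_force: [0.4, 0.2, -1.7]
opening: 0.0233
grasp_force: 43.3
```

>>> servo_tool --pt "0 0 -0.5 0" --pt "0 0 -1 0" --pt "0 0 -1.3 0" --pt "0 0 -1.6 0" --pt "0 0 -1.8 0" --pt "0 0 -1.8 0" --pt "0 0 -1.8 0"

```text
time: 10.37
ee_pos: [0.4145, 0.0944, 0.0115]
tcp_rot: [179.9, -0.0, 79.5]
wrist_force: [-3.9, -2.5, 9.0]
opening: 0.0231
grasp_force: 44.9
```

>>> servo_tool --pt "0 0 -0.1 0" --pt "0 0 -0.2 0" --pt "0 0 -0.3 0" --pt "0 0 -0.3 0" --pt "0 0 -0.3 0"

```text
time: 10.78
ee_pos: [0.4146, 0.0945, 0.0112]
tcp_rot: [179.9, -0.1, 79.5]
wrist_force: [-19.3, -3.8, 38.6]
opening: 0.0234
grasp_force: 48.9
```

```bash
python3 - <<'E'
from h import *
snap('wH');rivet(load('wH')[1]);o=get_obs();print(o['wrist_force'],o['torque'],o['grasp_force'])
E
```

```text
wH 10.7833 [0.4146 0.0945 0.0112] [ 1.7989e+02 -6.0000e-02  7.9470e+01]
rivet [(array([317.8, 199. ]), [307, 189, 23, 21, 386]), (array([317.8, 350.8]), [309, 347, 19, 8, 112])] butt row 123
[-17.28896486  -3.86241831  39.02277906] [-0.42508246  3.58667301  0.05246134] 48.924939036369324
```

Of course: the tip meets the counter at ~5°, so pressing on this low edge cannot tilt the bar further. I'll unload, then find a claw setting that gives a light grip while the bar is still supported.

>>> servo_tool --pt "0 0 0.3 0" --pt "0 0 0.5 0" --pt "0 0 0.5 0" --pt "0 0 0.5 0"

```text
time: 11.17
ee_pos: [0.4141, 0.0943, 0.012]
tcp_rot: [-180.0, 0.0, 79.5]
wrist_force: [-1.1, 0.4, -3.2]
opening: 0.023
grasp_force: 43.3
```

>>> servo_tool --pt "0 0 0 0" --pt "0 0 0 0" --pt "0 0 0 0" --pt "0 0 0 0" --claw 0.8 --force 20

```text
time: 11.5
ee_pos: [0.414, 0.0942, 0.012]
tcp_rot: [-180.0, 0.0, 79.5]
wrist_force: [-1.0, -0.2, -3.4]
opening: 0.0233
grasp_force: 43.4
```

>>> servo_tool --pt "0 0 0 0" --pt "0 0 0 0" --pt "0 0 0 0" --pt "0 0 0 0" --claw 0.75 --force 20

```text
time: 11.83
ee_pos: [0.4142, 0.0943, 0.0123]
tcp_rot: [180.0, -0.0, 79.5]
wrist_force: [-0.1, 0.2, -1.7]
opening: 0.0234
grasp_force: 43.4
```

>>> servo_tool --pt "0 0 3 0" --pt "0 0 6 0" --pt "1 4 8 0" --pt "2 8 8 0" --pt "3 12 8 0" --pt "4 16 8 0" --pt "4.3 20 8 0" --pt "4.3 23.8 7 0" --pt "4.3 23.8 4 0" --pt "4.3 23.8 2 0" --pt "4.3 23.8 1 0" --pt "4.3 23.8 0.5 0" --pt "4.3 23.8 0.2 0" --pt "4.3 23.8 0.2 0" --pt "4.3 23.8 0.2 0"

```text
time: 13.08
ee_pos: [0.4576, 0.3319, 0.0155]
tcp_rot: [180.0, -0.0, 79.4]
wrist_force: [-0.3, -0.7, -0.2]
opening: 0.0232
grasp_force: 43.5
```

>>> servo_tool --pt "0 0 0 0" --pt "0 0 0 0" --pt "0 0 0 0" --pt "0 0 0 0" --pt "0 0 0 0" --claw 0.6

```text
time: 13.5
ee_pos: [0.4573, 0.3323, 0.0146]
tcp_rot: [180.0, -0.0, 79.5]
wrist_force: [-0.7, 0.1, -0.8]
opening: 0.0338
grasp_force: 0.0
```

>>> servo_tool --pt "0 0 0 0" --pt "0 0 0 0" --pt "0 0 0 0" --pt "0 0 0 0" --pt "0 0 0 0" --pt "0 0 0 0" --claw 1 --force 20

```text
time: 14.0
ee_pos: [0.4573, 0.3323, 0.0144]
tcp_rot: [180.0, -0.0, 79.5]
wrist_force: [0.0, -1.0, 3.4]
opening: 0.024
grasp_force: 24.6
```

>>> servo_tool --pt "0 0 2 0" --pt "0 0 4 0" --pt "0 0 7 0" --pt "0 0 8 0" --pt "3 0 8 0.02" --pt "6 0 8 0.04" --pt "9 0 8 0.073" --pt "9 0 6.5 0.073" --pt "9 0 5 0.073" --pt "9 0 4.4 0.073" --pt "9 0 4.4 0.073" --pt "9 0 4.4 0.073"

```text
time: 15.0
ee_pos: [0.5466, 0.3321, 0.0579]
tcp_rot: [-179.9, 0.0, 83.6]
wrist_force: [0.3, -1.1, -1.8]
opening: 0.023
grasp_force: 23.7
```

```bash
cat >> h.py <<'E'
def look(n):
    snap('w'+n);w=load('w'+n)[1];rivet(w);a=camera('scene');b=camera('top');np.save(f'pics/s{n}.npy',a);np.save(f'pics/t{n}.npy',b)
    o=get_obs();print(o['wrist_force'],o['torque'],o['grasp_force']);return o,w,a,b
E
python3 - <<'E'
from h import *
o,w,a,b=look('I')
m=np.zeros((600,800,3),np.uint8)
m[:250,:400]=cv2.resize(w,(400,250));m[300:600,:400]=cv2.resize(a[110:260,270:470],(400,300));m[300:600,400:]=cv2.resize(b[150:300,180:380],(400,300));save('mI',m)
E
```

```text
wI 15.0 [0.5466 0.3321 0.0579] [-1.7995e+02  4.0000e-02  8.3650e+01]
rivet [(array([317.3, 209.3]), [306, 199, 23, 21, 375]), (array([318.2, 340.6]), [310, 335, 18, 12, 176])] butt row 126
[ 1.3527955  -0.00506674 -2.41989537] [ 0.22298206 -0.00972924  0.03853607] 23.675930500030518
```

View pics/mI.png

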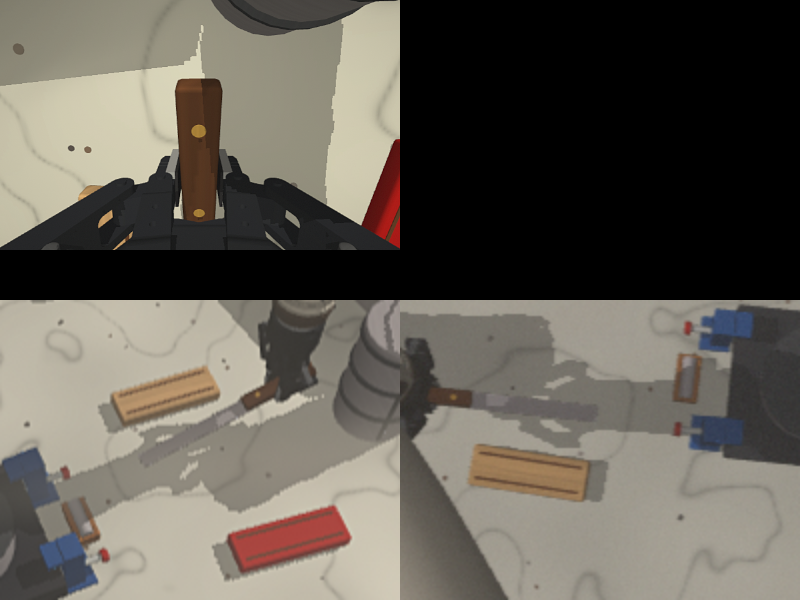

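The bar has drooped tip-down in the light grip; its tip is at scene≈(341,191), top≈(278,206). I'll get the angle from the two rivets and the tip.

```bash
cat >> h.py <<'E'
from scipy.optimize import least_squares
def tilt(o,w):
    h,s,v=hsv(w);m=((s>150)&(v>130)&(h>14)&(h<26)).astype(np.uint8);n,l,st,c=cv2.connectedComponentsWithStats(m)
    P=sorted([c[i] for i in range(1,n) if st[i,4]>80],key=lambda p:p[1]);C=cam('wrist',o)
    b=np.radians(o['tcp_rot'][2]+180);f=np.array([np.cos(b),np.sin(b),0]);z=np.array([0,0,1.])
    def pts(q):
        th,zz,xx=q;u=f*np.cos(th)-z*np.sin(th);nn=z*np.cos(th)+f*np.sin(th);g=o['ee_pos']+f*xx+z*zz
        return [g+u*k+nn*.008 for k in(-.035,.035)]
    r=least_squares(lambda q:[*(np.array([proj(C,X)[1]-p[1] for X,p in zip(pts(q),P)])),(q[1]-.0165)*3e3,(q[2])*1e3],[.2,.0165,0]);print('tilt',np.degrees(r.x[0]),r.x[1:],r.fun)
E
python3 - <<'E'
from h import *
for k in 'HI':
    o,w,_=load('w'+k);tilt(o,w)
print(tri((cam('scene'),(341.5,191)),(cam('top'),(278,206))))
E
```

```text
tilt 6.758389554324795 [ 0.01644465 -0.00093841] [ 0.1850327   0.21566109 -0.16605621 -0.9384077 ]
tilt 16.301276264347376 [ 0.01641665 -0.00138633] [ 0.25609198  0.34167775 -0.25005976 -1.3863299 ]
(array([ 5.25946845e-01,  1.06831815e-01, -2.90156339e-04]), [np.float64(0.001247859359763616), np.float64(0.0012478593597636963)])
```

>>> servo_tool --pt "0 0 0 0" --pt "0 0 0 0" --pt "0 0 0 0" --pt "0 0 1 0" --pt "0 0 3 0" --pt "1 -2 5.5 0" --pt "2 -5 5.5 0" --pt "3 -8 5.5 0" --pt "4 -11 5.5 0" --pt "4.7 -14 5.5 0" --pt "4.7 -17 5.5 0" --pt "4.7 -17 4 0" --pt "4.7 -17 3 0" --pt "4.7 -17 2.6 0" --pt "4.7 -17 2.6 0" --pt "4.7 -17 2.6 0" --claw 1 --force 60

```text
time: 16.48
ee_pos: [0.5939, 0.1631, 0.0844]
tcp_rot: [-180.0, 0.0, 83.7]
wrist_force: [1.0, 0.8, -3.5]
opening: 0.0228
grasp_force: 63.9
```

```bash
python3 - <<'E'
from h import *
o,w,a,b=look('J');tilt(o,w)
m=np.zeros((600,800,3),np.uint8)
m[:300,:400]=cv2.resize(a[170:320,200:400],(400,300));m[:300,400:]=cv2.resize(b[120:270,220:420],(400,300))
s=cv2.resize(a[175:275,250:350],(300,300),interpolation=cv2.INTER_CUBIC);m[300:,:300]=s;m[300:,400:700]=cv2.resize(b[140:240,270:370],(300,300),interpolation=cv2.INTER_CUBIC);save('mJ',m)
E
```

```text
wJ 16.4833 [0.5939 0.1631 0.0844] [-179.97    0.     83.71]
rivet [(array([317.6, 209.3]), [306, 199, 24, 21, 386]), (array([318.2, 340.3]), [310, 334, 18, 13, 174])] butt row 126
[-0.57704146  0.15606744 -2.56362268] [0.2627323  0.02130476 0.02348469] 63.936381340026855
tilt 16.47800895210786 [ 0.01641339 -0.00144577] [ 0.26665503  0.35627768 -0.25983076 -1.44577285]
```

View pics/mJ.png

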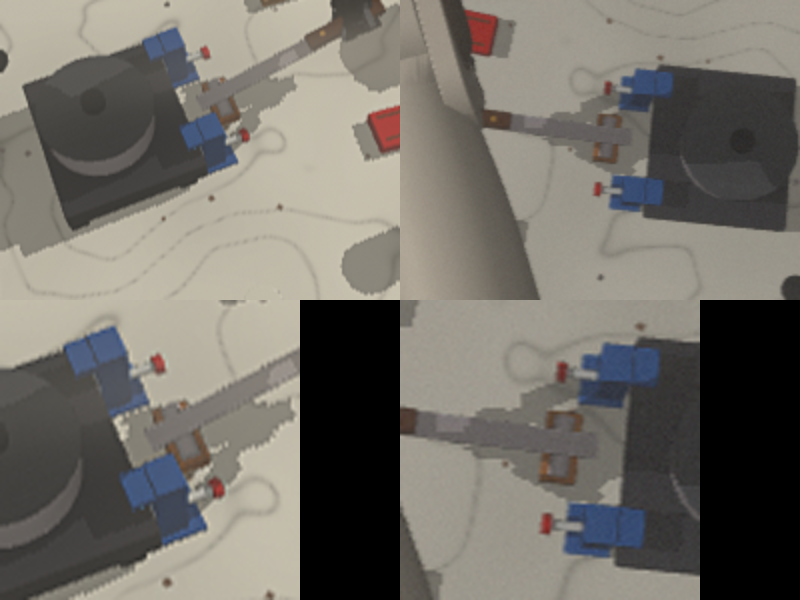

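The bar is centred over the fulcrum, tip at top≈(335,185), heading midway between the blue posts. The tilt held at 16.4°.

>>> servo_tool --pt "0 0 -0.2 0" --pt "0 0 -0.4 0" --pt "0 0 -0.5 0" --pt "0 0 -0.5 0" --pt "0 0 -0.5 0"

```text
time: 17.05
ee_pos: [0.5941, 0.1622, 0.0792]
tcp_rot: [-180.0, 0.0, 83.6]
wrist_force: [0.4, 0.1, -3.2]
opening: 0.023
grasp_force: 64.0
```

>>> servo_tool --pt "-0.1 -0.7 -0.2 0" --pt "-0.15 -1.4 -0.4 0" --pt "-0.22 -2.0 -0.6 0" --pt "-0.3 -2.7 -0.8 0" --pt "-0.33 -3.0 -0.88 0" --pt "-0.33 -3.0 -0.88 0" --pt "-0.33 -3.0 -0.88 0"

```text
time: 17.63
ee_pos: [0.5909, 0.1319, 0.0705]
tcp_rot: [180.0, -0.0, 83.6]
wrist_force: [-0.6, -0.5, -3.1]
opening: 0.0227
grasp_force: 64.0
```

>>> servo_tool --pt "-0.05 -0.4 -0.12 0" --pt "-0.1 -0.8 -0.24 0" --pt "-0.13 -1.2 -0.36 0" --pt "-0.13 -1.2 -0.36 0"

```text
time: 17.97
ee_pos: [0.5894, 0.1195, 0.0666]
tcp_rot: [-180.0, 0.0, 83.6]
wrist_force: [-0.6, -0.7, -3.0]
opening: 0.0229
grasp_force: 64.0
```

>>> servo_tool --pt "-0.05 -0.4 -0.12 0" --pt "-0.1 -0.8 -0.24 0" --pt "-0.13 -1.2 -0.36 0" --pt "-0.16 -1.45 -0.43 0" --pt "-0.16 -1.45 -0.43 0" --pt "-0.16 -1.45 -0.43 0"

```text
time: 18.47
ee_pos: [0.5879, 0.1055, 0.0625]
tcp_rot: [-180.0, 0.0, 83.6]
wrist_force: [0.1, -0.2, -2.3]
opening: 0.0223
grasp_force: 64.0
```

```bash
python3 - <<'E'
from h import *
o,w,a,b=look('K');tilt(o,w)
th=np.radians(16.4)
for t in np.radians([16.4,14,12,10,8,6,4,2,0,-2,-4,-6]):
    g=lambda t:np.array([18*np.sin(t)-145*np.cos(t),18*np.cos(t)+145*np.sin(t)])
    d=g(t)-g(th);print(round(np.degrees(t),1),'dx %.2f dy %.2f dz %.2f cm'%(-.11*d[0]/10,-.994*d[0]/10,d[1]/10))
E
```

```text
wK 18.4667 [0.5879 0.1055 0.0625] [-1.7999e+02  1.0000e-02  8.3620e+01]
rivet [(array([317.7, 209.3]), [307, 199, 23, 21, 356]), (array([318.2, 340.5]), [310, 335, 17, 12, 162])] butt row 126
[-0.06910891 -0.79787212 -2.79851694] [ 0.08603679 -0.00262634  0.06305064] 64.02461171150208
tilt 16.37061353940893 [ 0.01641537 -0.00141088] [ 0.26044418  0.34759917 -0.25389716 -1.41087982]
16.4 dx -0.00 dy -0.00 dz 0.00 cm
14.0 dx 0.03 dy 0.23 dz -0.57 cm
12.0 dx 0.04 dy 0.40 dz -1.05 cm
10.0 dx 0.06 dy 0.56 dz -1.53 cm
8.0 dx 0.08 dy 0.70 dz -2.02 cm
6.0 dx 0.09 dy 0.83 dz -2.51 cm
4.0 dx 0.10 dy 0.93 dz -3.01 cm
2.0 dx 0.11 dy 1.02 dz -3.52 cm
0.0 dx 0.12 dy 1.09 dz -4.02 cm
-2.0 dx 0.13 dy 1.15 dz -4.53 cm
-4.0 dx 0.13 dy 1.18 dz -5.04 cm
-6.0 dx 0.13 dy 1.20 dz -5.55 cm
```

>>> servo_tool --pt "0 0.06 -0.14 0" --pt "0.01 0.12 -0.28 0" --pt "0.02 0.18 -0.42 0" --pt "0.03 0.23 -0.57 0" --pt "0.03 0.29 -0.73 0" --pt "0.04 0.34 -0.89 0" --pt "0.04 0.4 -1.05 0" --pt "0.04 0.4 -1.05 0"

```text
time: 19.28
ee_pos: [0.589, 0.109, 0.054]
tcp_rot: [179.8, 0.1, 83.6]
wrist_force: [-4.0, -5.8, 13.9]
opening: 0.0229
grasp_force: 66.4
```

```bash
cat >> h.py <<'E'
def red():
    o=get_obs();w=camera('wrist')
    print(o['time'],o['ee_pos'].round(4),'F',o['wrist_force'].round(1),'M',o['torque'].round(2),'g',o['grasp_force'])
    tilt(o,w)
    for n,x0,y0,x1,y1 in(('top',300,150,350,225),('scene',280,180,335,250)):
        h,s,v=hsv(camera(n));m=((s>120)&(v>60)&((h<6)|(h>174))).astype(np.uint8);z=np.zeros_like(m);z[y0:y1,x0:x1]=m[y0:y1,x0:x1]
        nn,l,st,c=cv2.connectedComponentsWithStats(z);print(n,[(c[i].round(1).tolist(),int(st[i,4])) for i in range(1,nn) if st[i,4]>3])
E
python3 -c "
from h import *
red()"
```

```text
19.2833 [0.589 0.109 0.054] F [-4.  -5.8 13.9] M [-1.74  0.94 -0.17] g 66.39646768569946
tilt 13.055940216652067 [ 0.01644456 -0.00091989] [ 0.17372321  0.22229929 -0.16631844 -0.91988818]
top [([323.5, 163.5], 12), ([318.4, 214.5], 13)]
scene [([302.4, 195.7], 12), ([322.0, 237.0], 17)]
```

>>> servo_tool --pt "0 0.04 -0.12 0" --pt "0.01 0.08 -0.24 0" --pt "0.01 0.12 -0.36 0" --pt "0.02 0.16 -0.48 0" --pt "0.02 0.2 -0.6 0" --pt "0.02 0.23 -0.72 0" --pt "0.02 0.23 -0.72 0"

```text
time: 20.02
ee_pos: [0.5894, 0.1112, 0.0471]
tcp_rot: [179.8, 0.1, 83.6]
wrist_force: [-3.4, -6.9, 13.8]
opening: 0.0225
grasp_force: 66.9
```

```bash
python3 -c "
from h import *
red()"
```

```text
20.0167 [0.5894 0.1112 0.0471] F [-3.4 -6.9 13.8] M [-1.95  0.9   0.09] g 66.89481854438782
tilt 10.549305792548301 [ 0.01647591 -0.00039838] [ 0.07663626  0.09475814 -0.07227273 -0.39838017]
top [([323.7, 163.2], 12), ([318.8, 214.2], 15)]
scene [([302.3, 196.0], 12), ([321.7, 236.9], 16)]
```

>>> servo_tool --pt "0 0.04 -0.12 0" --pt "0.01 0.08 -0.24 0" --pt "0.01 0.11 -0.36 0" --pt "0.02 0.15 -0.48 0" --pt "0.02 0.15 -0.48 0"

```text
time: 20.58
ee_pos: [0.5896, 0.1127, 0.0422]
tcp_rot: [179.8, 0.1, 83.6]
wrist_force: [-3.8, -7.0, 13.9]
opening: 0.0228
grasp_force: 67.2
```

```bash
python3 -c "
from h import *
red()"
```

```text
20.5833 [0.5896 0.1127 0.0422] F [-3.8 -7.  13.9] M [-1.84  0.77  0.02] g 67.22849249839783
tilt 9.566075366008809 [ 0.0164898  -0.00016834] [ 0.03262822  0.03978954 -0.03059478 -0.16833987]
top [([323.9, 163.0], 14), ([318.8, 214.2], 15)]
scene [([302.2, 195.9], 11), ([321.6, 237.1], 17)]
```

>>> servo_tool --pt "0 0.03 -0.1 0" --pt "0.01 0.06 -0.2 0" --pt "0.01 0.09 -0.3 0" --pt "0.01 0.12 -0.4 0" --pt "0.01 0.12 -0.4 0"

```text
time: 21.15
ee_pos: [0.5897, 0.1137, 0.0384]
tcp_rot: [179.8, 0.1, 83.6]
wrist_force: [-3.1, -7.7, 15.3]
opening: 0.0227
grasp_force: 67.5
```

```bash
python3 -c "
from h import *
red()"
```

```text
21.15 [0.5897 0.1137 0.0384] F [-3.1 -7.7 15.3] M [-2.13  0.87 -0.21] g 67.53878474235535
tilt 8.73375843271721 [ 0.01649384 -0.00010172] [ 0.01983657  0.02390678 -0.01849001 -0.10172223]
top [([323.9, 163.2], 16), ([318.9, 214.2], 16)]
scene [([302.1, 195.9], 12), ([321.6, 237.1], 19)]
```

>>> servo_tool --pt "0 0.03 -0.1 0" --pt "0.01 0.05 -0.2 0" --pt "0.01 0.08 -0.3 0" --pt "0.01 0.1 -0.4 0" --pt "0.01 0.1 -0.4 0"

```text
time: 21.72
ee_pos: [0.5901, 0.1144, 0.0346]
tcp_rot: [179.8, 0.1, 83.6]
wrist_force: [-3.7, -8.0, 16.8]
opening: 0.0227
grasp_force: 67.9
```

```bash
python3 -c "
from h import *
red()"
```

```text
21.7167 [0.5901 0.1144 0.0346] F [-3.7 -8.  16.8] M [-2.51  0.84  0.03] g 67.91072487831116
tilt 7.826079953854085 [ 1.65000000e-02 -2.37506118e-28] [ 5.68434189e-14  0.00000000e+00 -2.37506118e-25]
top [([324.0, 163.5], 16), ([318.9, 214.2], 16)]
scene [([302.1, 195.9], 12), ([321.6, 237.1], 19)]
```

>>> servo_tool --pt "0 0.02 -0.1 0" --pt "0.01 0.04 -0.2 0" --pt "0.01 0.06 -0.3 0" --pt "0.01 0.08 -0.4 0" --pt "0.01 0.08 -0.4 0"

```text
time: 22.28
ee_pos: [0.5904, 0.1152, 0.0309]
tcp_rot: [179.7, 0.1, 83.6]
wrist_force: [-3.5, -9.3, 17.5]
opening: 0.0228
grasp_force: 68.5
```

```bash
python3 - <<'E'
from h import *
red();look('L')
for n in 'KL':
    h,s,v=hsv(load('w'+n)[1]);print([(r,int(h[r,318]),int(s[r,318]),int(v[r,318])) for r in range(326,360,3)])
    print('butt',np.where((s[:,318]>100)&(h[:,318]<15))[0][:2])
E
```

```text
22.2833 [0.5904 0.1152 0.0309] F [-3.5 -9.3 17.5] M [-2.43  0.89 -0.04] g 68.46423983573914
tilt 7.762790036870552 [ 1.65000000e-02 -5.70042655e-30] [-2.84217094e-14  0.00000000e+00 -5.70042655e-27]
top [([324.0, 163.5], 16), ([318.9, 214.4], 17)]
scene [([302.1, 195.9], 12), ([321.3, 237.0], 22)]
wL 22.4333 [0.5904 0.1152 0.0309] [1.7974e+02 1.2000e-01 8.3580e+01]
rivet [(array([318.4, 203.3]), [308, 193, 22, 21, 375])] butt row 128
[-3.22086183 -9.31955751 17.17940212] [-2.46163716  0.80520865 -0.00385941] 68.45197677612305
[(326, 12, 157, 73), (329, 13, 161, 73), (332, 12, 159, 72), (335, 20, 170, 165), (338, 19, 164, 109), (341, 19, 171, 146), (344, 19, 169, 146), (347, 15, 160, 83), (350, 12, 152, 72), (353, 12, 154, 73), (356, 120, 14, 37), (359, 0, 8, 34)]
butt [126 127]
[(326, 13, 157, 81), (329, 13, 157, 81), (332, 12, 152, 82), (335, 12, 155, 82), (338, 13, 157, 81), (341, 13, 157, 81), (344, 13, 157, 81), (347, 12, 156, 80), (350, 17, 164, 109), (353, 20, 173, 161), (356, 114, 35, 36), (359, 90, 8, 34)]
butt [128 129]
```

```bash
cat >> h.py <<'E'
def tilt2(o,w):
    h,s,v=hsv(w);C=cam('wrist',o);col=slice(313,323)
    m=((s>150)&(v>130)&(h>14)&(h<26)).astype(np.uint8);m[:,:295]=0;m[:,340:]=0;n,l,st,c=cv2.connectedComponentsWithStats(m)
    rr=max(((st[i,4],c[i][1]) for i in range(1,n) if c[i][1]<260))[1]
    br=[i for i in range(70,200) if (s[i,col]>100).mean()>.6 and (h[i,col]<16).mean()>.6][0]
    fr=[i for i in range(310,360) if ((v[i,col]>100)&(h[i,col]>14)&(s[i,col]>140)).mean()>.3];fr=fr[0] if fr else None
    b=np.radians(o['tcp_rot'][2]+180);f=np.array([np.cos(b),np.sin(b),0]);z=np.array([0,0,1.])
    def res(q):
        th,zz,xx=q;u=f*np.cos(th)-z*np.sin(th);nn=z*np.cos(th)+f*np.sin(th);g=o['ee_pos']+f*xx+z*zz
        P=lambda k:proj(C,g+u*k+nn*.008)[1]
        r=[P(-.035)-rr,P(-.060)-br,(zz-.0165)*150]
        if fr: r.append(P(.0315)-fr)
        return r
    r=least_squares(res,[.1,.0165,0],x_scale=[.1,.01,.01]);print('tilt2 %.1f zz %.4f xx %.4f'%(np.degrees(r.x[0]),*r.x[1:]),r.fun.round(1),rr.round(1),br,fr)
E
python3 - <<'E'
from h import *
for k in 'EHIKL':
    o,w,_=load('w'+k);tilt2(o,w)
E
```

```text
tilt2 3.6 zz 0.0182 xx -0.0014 [-0.   0.   0.2 -0. ] 196.1 123 349
tilt2 9.1 zz 0.0222 xx -0.0036 [-0.2  0.1  0.9 -0. ] 199.0 122 347
tilt2 23.5 zz 0.0318 xx -0.0101 [-0.5  0.4  2.3  0.1] 209.3 126 335
tilt2 23.5 zz 0.0317 xx -0.0100 [-0.5  0.4  2.3  0.1] 209.3 126 335
tilt2 7.6 zz 0.0212 xx -0.0014 [-0.1  0.1  0.7 -0. ] 203.3 128 351
```

>>> servo_tool --pt "0 -0.03 -0.1 0" --pt "0 -0.06 -0.2 0" --pt "0 -0.1 -0.3 0" --pt "0 -0.1 -0.4 0" --pt "0 -0.1 -0.4 0"

```text
time: 23.0
ee_pos: [0.591, 0.1156, 0.0284]
tcp_rot: [179.7, -0.1, 83.6]
wrist_force: [-6.0, -4.3, 26.8]
opening: 0.0225
grasp_force: 69.8
```

```bash
python3 -c "
from h import *
red()"
```

```text
23.0 [0.591  0.1156 0.0284] F [-6.  -4.3 26.8] M [-1.22  1.3  -0.15] g 69.7520363330841
tilt 7.611441404689185 [ 1.65000000e-02 -5.23860533e-28] [-5.68434189e-14  0.00000000e+00 -5.23860533e-25]
top [([324.0, 163.5], 16), ([319.0, 214.5], 16)]
scene [([301.9, 195.8], 13), ([321.4, 237.2], 20)]
```

>>> servo_tool --pt "0 0 -0.1 0" --pt "0 0 -0.2 0" --pt "0 0 -0.3 0" --pt "0 0 -0.3 0"

```text
time: 23.48
ee_pos: [0.5914, 0.116, 0.0258]
tcp_rot: [179.6, -0.1, 83.6]
wrist_force: [-3.8, -0.9, 25.8]
opening: 0.0226
grasp_force: 70.3
```

```bash
python3 -c "
from h import *
red()"
```

```text
23.4833 [0.5914 0.116  0.0258] F [-3.8 -0.9 25.8] M [-0.87  1.05 -0.42] g 70.29600977897644
tilt 7.358377111845921 [1.65000000e-02 1.73150253e-27] [8.52651283e-14 0.00000000e+00 1.73150253e-24]
top [([324.0, 163.5], 16), ([319.0, 214.5], 16)]
scene [([301.8, 195.8], 12), ([321.4, 237.0], 21)]
```

```bash
python3 - <<'E'
from h import *
o,w,a,b=look('M');tilt2(o,w)
k=np.load('pics/sK.npy')
m=np.zeros((600,800,3),np.uint8);R=lambda i:cv2.resize(i,(400,300),interpolation=cv2.INTER_CUBIC)
c=lambda i:i[150:255,230:370]
m[:300,:400]=R(c(k));m[:300,400:]=R(c(a));m[300:,:400]=R(w[100:400,120:520]);m[300:,400:]=R(load('wK')[1][100:400,120:520]);save('mM',m)
E
```

```text
wM 23.6333 [0.5914 0.116  0.0258] [ 1.7961e+02 -1.0000e-01  8.3620e+01]
rivet [(array([319. , 202.4]), [308, 192, 23, 22, 375])] butt row 129
[-6.23100837 -1.84594777 26.44672665] [-0.85351259  1.08265913 -0.46112107] 70.2755355834961
tilt2 4.9 zz 0.0193 xx 0.0001 [-0.1  0.1  0.4 -0. ] 202.4 129 353
```

View pics/mM.png

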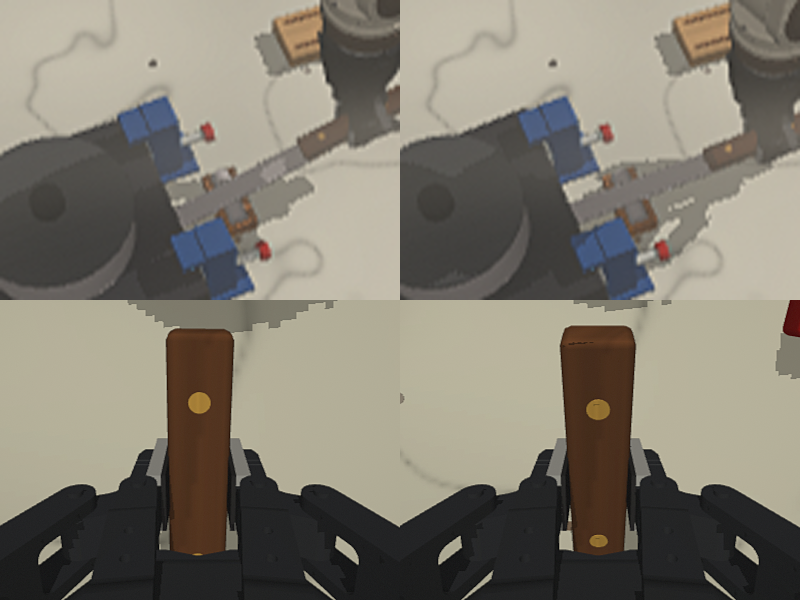

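The bar is now nearly level and the grinder rim is rising; both tail buttons are still out, at scene≈(302,196) and (321,237). I'll go on.

>>> servo_tool --pt "0 0.01 -0.1 0" --pt "0 0.02 -0.2 0" --pt "0 0.03 -0.3 0" --pt "0 0.03 -0.3 0"

```text
time: 24.12
ee_pos: [0.5916, 0.1163, 0.0229]
tcp_rot: [179.6, -0.1, 83.6]
wrist_force: [-4.1, -1.2, 26.6]
opening: 0.0226
grasp_force: 70.7
```

```bash
python3 -c "
from h import *
red()"
```

```text
24.1167 [0.5916 0.1163 0.0229] F [-4.1 -1.2 26.6] M [-0.84  0.94 -0.29] g 70.69705009460449
tilt 7.102999942688901 [1.65000000e-02 3.35968748e-27] [1.42108547e-13 0.00000000e+00 3.35968748e-24]
top [([324.0, 163.5], 16), ([319.0, 214.5], 16)]
scene [([301.7, 195.8], 12), ([321.4, 237.1], 19)]
```

>>> servo_tool --pt "0 0.01 -0.1 0" --pt "0 0.02 -0.2 0" --pt "0 0.03 -0.3 0" --pt "0 0.03 -0.3 0"

```text
time: 24.6
ee_pos: [0.5917, 0.1166, 0.0199]
tcp_rot: [179.6, -0.1, 83.6]
wrist_force: [-4.0, -1.9, 29.0]
opening: 0.0226
grasp_force: 71.1
```

```bash
python3 -c "
from h import *
red()"
```

```text
24.6 [0.5917 0.1166 0.0199] F [-4.  -1.9 29. ] M [-1.01  0.96 -0.42] g 71.13408207893372
tilt 6.513655295654433 [ 1.65000000e-02 -9.51229145e-27] [-2.84217094e-14  0.00000000e+00 -9.51229145e-24]
top [([328.2, 164.2], 13), ([323.7, 214.4], 14)]
scene [([297.8, 197.5], 12), ([317.2, 238.8], 20)]
```

Both tail buttons have just moved in by about 4–5 px. I'll dwell briefly and check that they finish.

>>> servo_tool --pt "0 0 -0.05 0" --pt "0 0 -0.05 0" --pt "0 0 -0.05 0"

```text
time: 25.0
ee_pos: [0.5917, 0.1166, 0.0196]
tcp_rot: [179.6, -0.1, 83.6]
wrist_force: [-3.6, -0.2, 27.6]
opening: 0.0228
grasp_force: 71.1
```

```bash
python3 - <<'E'
from h import *
red()
C=cam('top');S=cam('scene')
for a,b in[((323.5,163.5),(302.4,195.4)),((318.4,214.5),(322,237))]: print(tri((C,a),(S,b))[0].round(4))
for a,b in[((328.2,164.2),(297.8,197.5)),((323.7,214.4),(317.2,238.8))]: print(tri((C,a),(S,b))[0].round(4))
E
```

```text
25.0 [0.5917 0.1166 0.0196] F [-3.6 -0.2 27.6] M [-0.98  1.03 -0.23] g 71.13361358642578
tilt 6.580986771497562 [ 1.65000000e-02 -5.53435734e-27] [ 1.70530257e-13  0.00000000e+00 -5.53435734e-24]
top [([328.2, 164.0], 14), ([323.7, 214.4], 14)]
scene [([297.8, 197.5], 12), ([317.2, 238.8], 20)]
[ 0.6034 -0.0423  0.2042]
[ 0.5263  0.0065 -0.2233]
[ 0.6019 -0.0544  0.2017]
[ 0.5259 -0.0124 -0.2192]
```

>>> servo_tool --pt "0 -0.01 0.05 0" --pt "0 -0.02 0.1 0" --pt "0 -0.03 0.15 0" --pt "0 -0.04 0.2 0" --pt "0 -0.05 0.25 0" --pt "0 -0.06 0.3 0" --pt "0 -0.06 0.35 0" --pt "0 -0.07 0.4 0" --pt "0 -0.07 0.4 0"

```text
time: 25.9
ee_pos: [0.5913, 0.1166, 0.0214]
tcp_rot: [179.7, -0.2, 83.7]
wrist_force: [1.4, 3.4, 11.9]
opening: 0.0229
grasp_force: 68.8
```

```bash
python3 - <<'E'
from h import *
red()
C=cam('top');S=cam('scene')
for a,b in[((323.5,163.5),(322,237)),((318.4,214.5),(302.4,195.4)),((328.2,164.),(317.2,238.8)),((323.7,214.4),(297.8,197.5))]: print(tri((C,a),(S,b))[0].round(4))
E
```

```text
25.9 [0.5913 0.1166 0.0214] F [ 1.4  3.4 11.9] M [ 0.33 -0.31 -0.18] g 68.84590029716492
tilt 6.988343648239305 [ 1.65000000e-02 -2.18024044e-28] [-8.52651283e-14  0.00000000e+00 -2.18024044e-25]
top [([328.4, 164.2], 14), ([323.7, 214.4], 14)]
scene [([297.8, 197.5], 12), ([317.2, 238.8], 20)]
[ 0.6462 -0.0311  0.0271]
[ 0.4961 -0.0132  0.0278]
[ 0.6444 -0.0453  0.0267]
[ 0.496  -0.0287  0.0281]
```

>>> servo_tool --pt "0 -0.01 0.05 0" --pt "0 -0.02 0.1 0" --pt "0 -0.03 0.15 0" --pt "0 -0.04 0.2 0" --pt "0 -0.05 0.25 0" --pt "0 -0.06 0.3 0" --pt "0 -0.06 0.35 0" --pt "0 -0.07 0.4 0" --pt "0 -0.07 0.4 0"

```text
time: 26.8
ee_pos: [0.5892, 0.1149, 0.0226]
tcp_rot: [180.0, -0.0, 83.7]
wrist_force: [1.0, 2.9, 0.1]
opening: 0.023
grasp_force: 67.2
```

```bash
python3 -c "
from h import *
red()"
```

```text
26.8 [0.5892 0.1149 0.0226] F [1.  2.9 0.1] M [ 0.49 -0.36  0.26] g 67.2441565990448
tilt 7.05934539810182 [ 1.65000000e-02 -3.67708743e-27] [ 0.00000000e+00  0.00000000e+00 -3.67708743e-24]
top [([328.4, 164.4], 12), ([323.9, 214.5], 16)]
scene [([297.6, 197.5], 11), ([317.2, 238.8], 20)]
```

>>> servo_tool --pt "0 0 0.05 0" --pt "0 0 0.1 0" --pt "0.02 0.2 0.12 0" --pt "0.04 0.4 0.14 0" --pt "0.07 0.7 0.16 0" --pt "0.11 1.0 0.18 0" --pt "0.13 1.2 0.2 0" --pt "0.13 1.2 0.2 0"

```text
time: 27.62
ee_pos: [0.5903, 0.1273, 0.0244]
tcp_rot: [-180.0, -0.0, 83.7]
wrist_force: [0.7, -1.0, -2.5]
opening: 0.0227
grasp_force: 66.9
```

Free of load. Drawing the bar fully out, then up.

>>> servo_tool --pt "0.1 1 0.1 0" --pt "0.22 2 0.15 0" --pt "0.35 3.2 0.2 0" --pt "0.5 4.5 0.3 0" --pt "0.66 6 0.5 0" --pt "0.8 7.5 1 0" --pt "1 9 2 0" --pt "1.1 10.5 4 0" --pt "1.1 12 7 0" --pt "1.1 12 9 0" --pt "1.1 12 9 0" --pt "1.1 12 9 0"

```text
time: 28.62
ee_pos: [0.602, 0.2482, 0.1159]
tcp_rot: [179.9, -0.1, 83.7]
wrist_force: [-0.3, -0.0, -3.0]
opening: 0.023
grasp_force: 66.9
```

```bash
python3 - <<'E'
from h import *
red();o,w,a,b=look('N');tilt2(o,w)
# blade end in top view
h,s,v=hsv(b);print([(x,int(s[y,x]),int(v[y,x])) for y in (198,) for x in range(255,320,6)])
E
```

```text
28.6167 [0.602  0.2482 0.1159] F [-0.3 -0.  -3. ] M [ 0.26 -0.07  0.03] g 66.86962366104126
tilt 7.7495638338791295 [ 1.6500000e-02 -5.7832786e-28] [ 8.52651283e-14  0.00000000e+00 -5.78327860e-25]
top [([328.4, 164.0], 11), ([323.8, 214.4], 15)]
scene [([297.6, 197.5], 11), ([317.3, 238.6], 19)]
wN 28.7667 [0.6007 0.2466 0.1129] [-1.7988e+02  7.0000e-02  8.3640e+01]
rivet [(array([318.9, 202.8]), [308, 192, 23, 22, 392])] butt row 130
[ 0.25248221  0.05598701 -2.04604563] [ 0.27468259 -0.06170687 -0.03120553] 66.86970233917236
tilt2 3.9 zz 0.0188 xx 0.0006 [-0.1  0.1  0.3 -0. ] 202.8 130 354
[(255, 30, 162), (261, 28, 162), (267, 25, 164), (273, 25, 163), (279, 25, 164), (285, 21, 161), (291, 22, 160), (297, 28, 111), (303, 31, 115), (309, 26, 119), (315, 24, 129)]
```

>>> servo_tool --pt "-3 2 0 -0.02" --pt "-6.5 4 0 -0.04" --pt "-10 6 0 -0.073" --pt "-13 8 0 -0.073" --pt "-14.3 8.8 0 -0.073" --pt "-14.3 8.8 -3 -0.073" --pt "-14.3 8.8 -5 -0.073" --pt "-14.3 8.8 -6 -0.073" --pt "-14.3 8.8 -6 -0.073" --pt "-14.3 8.8 -6 -0.073"

```text
time: 29.75
ee_pos: [0.4585, 0.3343, 0.0546]
tcp_rot: [-180.0, 0.0, 79.4]
wrist_force: [0.2, -0.0, -2.5]
opening: 0.0227
grasp_force: 66.8
```

>>> servo_tool --pt "-0.08 0 -1 0" --pt "-0.08 0 -2 0" --pt "-0.08 0 -2.6 0" --pt "-0.08 0 -3.1 0" --pt "-0.08 0 -3.5 0" --pt "-0.08 0 -3.7 0" --pt "-0.08 0 -3.85 0" --pt "-0.08 0 -3.95 0" --pt "-0.08 0 -3.95 0" --pt "-0.08 0 -3.95 0"

```text
time: 30.58
ee_pos: [0.4576, 0.3347, 0.0154]
tcp_rot: [180.0, -0.0, 79.5]
wrist_force: [-1.1, -0.7, -1.2]
opening: 0.0223
grasp_force: 67.0
```

```bash
python3 - <<'E'
from h import *
o,w,a,b=look('O');tilt2(o,w)
E
```

```text
wO 30.5833 [0.4576 0.3347 0.0154] [179.99  -0.    79.46]
rivet [(array([318.8, 202.4]), [308, 192, 23, 22, 376])] butt row 130
[-0.30531374  0.25060225 -1.77778726] [-0.2086454   0.11630068 -0.06078598] 67.00921654701233
tilt2 12.2 zz 0.0170 xx -0.0022 [-0.   0.   0.1] 202.4 130 None
```

>>> servo_tool --pt "0 0 -0.1 0" --pt "0 0 -0.2 0" --pt "0 0 -0.2 0" --pt "0 0 -0.2 0"

```text
time: 31.07
ee_pos: [0.4578, 0.3349, 0.0137]
tcp_rot: [180.0, -0.0, 79.5]
wrist_force: [-1.6, -0.9, 5.1]
opening: 0.0227
grasp_force: 67.7
```

>>> servo_tool --pt "0 0 0 0" --pt "0 0 0 0" --pt "0 0 0 0" --pt "0 0 0 0" --pt "0 0 0 0" --claw 0.5

```text
time: 31.48
ee_pos: [0.4576, 0.3348, 0.013]
tcp_rot: [-180.0, 0.0, 79.5]
wrist_force: [0.5, 0.2, 0.2]
opening: 0.0426
grasp_force: 0.0
```

>>> servo_tool --pt "0 0 0.5 0" --pt "0 0 2 0" --pt "0 0 5 0" --pt "0 0 9 0" --pt "0 0 13 0" --pt "0 -2 17 0" --pt "0 -6 20 0" --pt "0 -8.5 21.8 0" --pt "0 -8.5 21.8 0" --pt "0 -8.5 21.8 0" --pt "0 -8.5 21.8 0" --claw 0

```text
time: 32.4
ee_pos: [0.4576, 0.2498, 0.2309]
tcp_rot: [180.0, -0.0, 79.4]
wrist_force: [0.4, 0.4, -0.7]
opening: 0.0855
grasp_force: 0.0
```

```bash
python3 - <<'E'
from h import *
o,w,a,b=look('P');w0,C=load('wB')[1],load('wB')[2]
# bar rivets and tip on plane
def riv(w):
    h,s,v=hsv(w);m=((s>110)&(v>110)&(h>10)&(h<35)).astype(np.uint8);m[:,:270]=0;m[:,350:]=0;n,l,st,c=cv2.connectedComponentsWithStats(m);return [c[i] for i in range(1,n) if 35<st[i,4]<100 and st[i,2]<12]
for n in 'BP':
    oo,ww,CC=load('w'+n);print(n,[onz(CC,p,.038).round(4) for p in riv(ww)])
    h,s,v=hsv(ww);m=((s<36)&(h<21)&(v>112)&(v<160)).astype(np.uint8);z=np.zeros_like(m);z[150:340,280:345]=m[150:340,280:345]
    k,l,st,c=cv2.connectedComponentsWithStats(z);i=1+np.argmax(st[1:,4]);bx=cv2.boxPoints(cv2.minAreaRect(np.argwhere(l==i)[:,::-1].astype(np.float32)));bx=bx[np.argsort(bx[:,1])];print('tip',onz(CC,bx[2:].mean(0),.028).round(4))
red()
m=np.zeros((600,800,3),np.uint8);R=lambda i:cv2.resize(i,(400,300),interpolation=cv2.INTER_CUBIC)
m[:300,:400]=R(a[120:270,210:410]);m[:300,400:]=R(b[130:280,220:420]);m[300:,:400]=R(w[0:300,120:520]);m[300:,400:]=R(b[190:265,170:270]);save('mP',m)
E
```

```text
wP 32.4 [0.4576 0.2498 0.2309] [ 1.800e+02 -2.000e-02  7.942e+01]Traceback (most recent call last):
  File "<stdin>", line 2, in <module>
  File "h.py", line 31, in look
    snap('w'+n);w=load('w'+n)[1];rivet(w);a=camera('scene');b=camera('top');np.save(f'pics/s{n}.npy',a);np.save(f'pics/t{n}.npy',b)
                                 ~~~~~^^^
  File "h.py", line 29, in rivet
    print('rivet',[(c[i].round(1),st[i].tolist()) for i in range(1,n) if st[i,4]>80],'butt row',np.where((s[:,318]>100)&(h[:,318]<15))[0][0])
                                                                                                ~~~~~~~~~~~~~~~~~~~~~~~~~~~~~~~~~~~~~~~~~^^^
IndexError: index 0 is out of bounds for axis 0 with size 0
```

```bash
python3 - <<'E'
from h import *
a=camera('scene');b=camera('top');np.save('pics/sP.npy',a)
def riv(w):
    h,s,v=hsv(w);m=((s>110)&(v>110)&(h>10)&(h<35)).astype(np.uint8);m[:,:270]=0;m[:,370:]=0;n,l,st,c=cv2.connectedComponentsWithStats(m);return [c[i] for i in range(1,n) if 35<st[i,4]<100 and st[i,2]<12]
for n in 'BP':
    oo,ww,CC=load('w'+n);print(n,[onz(CC,p,.038).round(4) for p in riv(ww)])
    h,s,v=hsv(ww);m=((s<36)&(h<21)&(v>112)&(v<160)).astype(np.uint8);z=np.zeros_like(m);z[150:340,280:355]=m[150:340,280:355]
    k,l,st,c=cv2.connectedComponentsWithStats(z);i=1+np.argmax(st[1:,4]);bx=cv2.boxPoints(cv2.minAreaRect(np.argwhere(l==i)[:,::-1].astype(np.float32)));bx=bx[np.argsort(bx[:,1])];print('tip',onz(CC,bx[2:].mean(0),.028).round(4))
for n,x0,y0,x1,y1 in(('top',300,150,350,225),('scene',280,180,335,250)):
    h,s,v=hsv(b if n=='top' else a);m=((s>120)&(v>60)&((h<6)|(h>174))).astype(np.uint8);z=np.zeros_like(m);z[y0:y1,x0:x1]=m[y0:y1,x0:x1]
    nn,l,st,c=cv2.connectedComponentsWithStats(z);print(n,[c[i].round(1).tolist() for i in range(1,nn) if st[i,4]>3])
w=load('wP')[1]
m=np.zeros((600,800,3),np.uint8);R=lambda i:cv2.resize(i,(400,300),interpolation=cv2.INTER_CUBIC)
m[:300,:400]=R(a[120:270,210:410]);m[:300,400:]=R(b[130:280,220:420]);m[300:,:400]=R(w[0:300,120:520]);m[300:,400:]=R(a[115:205,300:420]);save('mP',m)
E
```

```text
B [array([0.4626, 0.3674, 0.038 ]), array([0.4497, 0.2983, 0.038 ])]
tip [0.4122 0.0983 0.028 ]
P [array([0.4642, 0.3671, 0.038 ]), array([0.4507, 0.2983, 0.038 ])]
tip [0.4107 0.0986 0.028 ]
top [[328.5, 163.7], [323.5, 214.5]]
scene [[297.8, 198.6], [317.3, 238.6]]
```

View pics/mP.png

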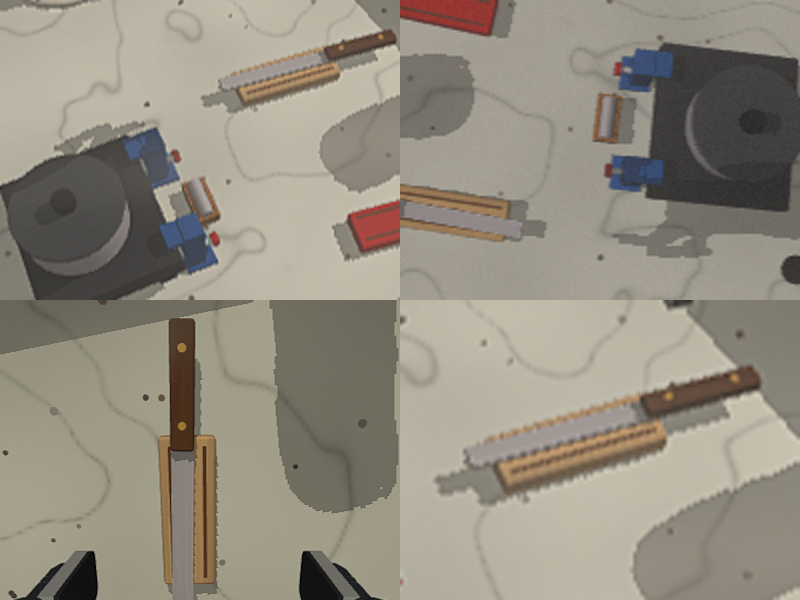

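The final view shows the bar flat on the bamboo rest, within 2 mm and 1° of where it lay. Both buttons are drawn in at top≈(328.5,164),(323.5,214.5), the grinder stands on its props, and the gripper is clear of everything.

```bash
python3 -c "
from workcell import *
print(job_done())"
```

```text
the job is handed in; nothing more can be done
None
```

The job is handed in at about 32 s of the 69 s allowed: both spring props jumped in, the grinder is let down on them, and the bar lies flat on the bamboo rest within about 2 mm and 1° of its old place.

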